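Hold the scrap-box hatch open with the lever

TASK

Push the yellow safety prop out from under the steel lever, sliding it along the bench until its upright is fully clear of the lever and leaving it standing, not picked up. Then press the yellow pad at the lever's long end all the way down onto the rubber stop so that the heavy red hatch is raised, and finish while still holding it down there with the fingers. Use only the lever on the hatch, leave the lever in its saddle, and leave the tape measure, wrench and copper tube beside it where they are.

Things in the scene. Friction and masses are not known exactly. Their poses are not given: they have to be found in the camera images.
- station: Fixed hatch station. Origin on the bench under the lever's pin; +y along the lever towards the hatch, -y along the long arm towards the pad, +x square to the lever. Red saddle, 126 mm wide at its feet and 102 high, with open-topped slots for the brass pin; grey scrap box 180 x 115 x 85 mm centred at y +187; rubber-topped post, 34 mm in diameter, at y -255.
- stop_top (a point): Centre of the rubber stop's top, 30 mm above the bench, under the lever's long arm 255 mm from the pin. The lever's underside comes to rest on it when fully down.
- lever: Loose cranked steel lever, 0.7 kg. Origin on its cross pin, which rests in the saddle 85 mm above the bench; axes as the station's at rest. Long arm along -y: bar 28 wide, 20 thick, 300 mm long, rising 15 degrees at rest and 10 degrees below level when fully down (5 to 12 N on the pad). Short arm 110 mm along +y bears up under the hatch's lip. Let go, it springs back up.
- lever_pad (a point): Centre of the top face of the yellow press pad (50 x 60 mm) on the long arm, 290 mm out along the arm from the pin; about 175 mm above the bench at rest and about 53 mm when the lever is fully down.
- prop: Loose yellow safety prop, ~0.6 kg. Origin on the bench under its upright; +x leads out from under the lever on the side away from the robot, within 10 degrees of the station's +x. Foot 50 mm wide, 8 thick, from x -30 to +135; upright 34 x 34 x 105 mm at the origin, under the long arm; push plate 70 wide, 10 thick, 8 to 75 mm high, inner face at x +90, with 70 mm beside the lever for fingers.
- prop_head (a point): Centre of the top of the prop's upright, 105 mm above the bench.
- prop_plate (a point): Centre of the inner face (towards the lever) of the prop's push plate, 42 mm above the bench.
- hatch (a joint): Opening angle of the red steel hatch, rad: 0 shut, about 0.30 with the lever down on its stop. About 3.4 kg, falls shut by itself.
- hatch_lip (a point): Middle of the hatch's free edge, top face, 104 mm above the bench when shut. The hatch is 190 wide x 170 x 18 mm, hinged on the edge farthest from the lever.
- tape: Bystander: orange tape measure 70 x 40 x 60 mm, origin under its centre.
- coupon: Bystander: upright copper square tube 50 x 50 x 100 mm on a 90 x 70 mm plate, origin under its centre.
- wrench: Bystander: steel wrench 160 mm long lying flat, origin under it, handle towards its -x.
Mind the look-alikes: they are no part of the job. There is more than one size of the prop; the job needs the middle-sized.

How it is judged:
By the outcome, as a careful person would: the job done as asked, in the order asked, and still so for the second after the job is handed in, while the arm keeps its last pose, push and grip.
It also fails if it takes over 45 s, if anything falls off the work surface, if the arm or the gripper's body presses on something with over 40 N, if the wrist force passes 120 N, or if a joint passes its speed limit or range.

ROBOT

A 7-joint arm with a two-finger parallel gripper is mounted at the origin on the work surface. World frame = base frame: x ahead of the robot, y to its left, z up, the work surface at z = 0. Lengths are in m, angles in rad, forces in N, time in s.
With the tool pointing down it reaches from about 0.375 to 0.925 m from the base axis. Payload 3.1 kg.
Tool frame: the origin (TCP) lies on the centre line of the jaws, within the pads' length; the fingertips stand ahead of it and the grasp point (between the pads) lies 8 mm behind it (arm.tips_ahead is the z of the fingertips in the tool frame, in m); z points along the fingers, y is the direction in which the jaws open and shut (so a half turn about z gives the same grasp; the last joint's range is limited). The gripper opens to 85 mm and grips with 20 to 120 N. Pads are 22 mm wide; open, the fingers measure 114 mm over their backs; the gripper's body (76 mm by 85 mm) begins 54 mm behind the grasp point. The pads swing forward as they close: fully open they stand 13 mm farther back than shut.
Start: joints at [-1.355, 0.383, 0.044, 1.598, -0.018, 1.161, -0.05], TCP at [0.201, 0.618, 0.242] pointing down, gripper open.
Joint ranges: [-2.61, 2.61], [-0.41, 2.15], [-1.48, 1.57], [0, 2.5], [-1.57, 4.71], [0.05, 1.97], [-2.85, 2.85]. Speed limits (rad/s): [2.79, 2.79, 3.14, 3.14, 3.14, 3.14, 3.14].

INTERFACE

Orientations are given as [roll, pitch, yaw] about the fixed x, y, z axes, in that order (R = Rz(yaw) Ry(pitch) Rx(roll)).
In Python, from bench import arm gives the robot as it stands. The module is installed in compiled form; this text tells all that it offers.
- The arm moves only by the shell command python3 -m creep 'ROWS'. ROWS is JSON, a list of rows, each a list of 7 numbers: the shift along the tool's x, y, z each as a share of 500 mm, from -1 to 1, then the turn, a rotation vector about the tool's x, y, z each as a share of pi/2 rad, from -1 to 1, then the closure, from -1 (fully open) to 1 (shut). In form: [[tx, ty, tz, rx, ry, rz, hand], ...]. A call has 1 to 8 rows; each row is the pose to reach, as a shift and turn from the pose commanded when the call began, along the tool's axes at that moment; what a row does not reach only later rows make up. A row lasts 1/8 s, in which the tool goes at most 62.5 mm and 10.7 degrees, less where a joint would pass 70% of its speed; a pose out of reach is approached as far as the arm can. A call with a number of a shift or a turn outside -1 to 1 is refused whole. A call with a gripper value outside its range is refused whole. The fingers move at their own pace and stop on an object; the grip force is fixed at half the most. Time passes only in rows, so rows that repeat a pose let the fingers close. It gives the time, the measured TCP pose, the force and the opening at its end, in the units of the state.
- arm.sense(): the state, without advancing time (a new reading comes with each control period).
- arm.capture(name): name is "side" or "top" or "wrist"; returns the picture (400x640x3 uint8, red, green, blue); there is no depth.
- arm.camera_params(name): a dict with "fx", "fy", "cx", "cy" (pixels), "cam_to_world" (4x4, takes a point from camera to world coordinates). Camera axes: x right, y up, looking along -z (the intrinsics and any distortion apply to the point x, -y, -z); pixel columns grow to the right and rows downward; lengths in m; the calibration is good to about 2 mm. The wrist camera is an equidistant fisheye: a pixel r from the principal point sees the ray r / f radians off the axis. A picture is of the moment at which its call begins: read the wrist's pose just before it. camera_params takes no time and is no camera call; for the wrist camera it gives the pose at the moment of the call.
- arm.hand_in(): hands the job in, once; it reports no verdict.
The state is a dict: "t": time; "joint_positions": joint angles; "dq": joint speeds; "effort": joint torques, N m; "tool_pos": TCP position; "tcp_rot": TCP orientation; "force": force on the tool from outside, world axes, zero at the start; "ft_torque": the same for the moment, N m; "width": finger opening in m.
Only numpy, scipy, OpenCV 4.12 (cv2) and the standard library are available. Lean on these libraries where they do the work, as an engineer would, in place of code of your own. Each camera call takes 0.05 s, during which the arm holds its last target.

## Working session

There is one attempt and no reset: what is moved stays moved. The work goes in short steps, Python scripts to look and compute and a shell command to move; the robot and the scene stay as the last step left them, time stands still between calls to the robot, and variables do not carry over. Pictures are saved under pics/ and viewed, and the job is handed in when it is done.

```bash
mkdir -p pics
python3 - <<'E'
from bench import arm
import cv2
print(arm.sense(), arm.tips_ahead)
for n in("side","top","wrist"):
    p=arm.camera_params(n); print(n,p)
    cv2.imwrite(f"pics/{n}0.png",arm.capture(n)[:,:,::-1])
E
```

```text
{'t': 0.0, 'joint_positions': array([-1.35482633,  0.38385329,  0.04381639,  1.5996026 , -0.01789379,
        1.16118264, -0.04989189]), 'dq': array([-0.00037053, -0.00052947, -0.00057922, -0.00106063, -0.00037816,
        0.00184291, -0.00134255]), 'effort': array([-2.31691847e-04, -4.33464503e+01,  1.02446057e+00, -2.49513960e+01,
        1.06614552e-02,  1.12846191e-02, -4.69760849e-06]), 'tool_pos': array([0.20033145, 0.61738739, 0.24086176]), 'tcp_rot': array([-3.13894276e+00,  1.42469047e-04,  2.82792903e+00]), 'force': array([-0.51332924, -0.06468463,  0.14785167]), 'ft_torque': array([0.02896634, 0.03962074, 0.04734781]), 'width': 0.0857173126174487} 0.011
side {'fx': 415.73225010229334, 'fy': 415.73225010229334, 'cx': 316.7754486870311, 'cy': 201.46204745739834, 'cam_to_world': array([[ 0.96295437,  0.14670851, -0.2262642 ,  0.26160424],
       [-0.26917197,  0.47224767, -0.83936201, -0.90999082],
       [-0.01628881,  0.8691713 ,  0.49424278,  0.65186281],
       [ 0.        ,  0.        ,  0.        ,  1.        ]])}
top {'fx': 513.5899429908362, 'fy': 513.5899429908362, 'cx': 308.1245423761687, 'cy': 205.87790442113356, 'cam_to_world': array([[-0.00607936,  0.98755548, -0.15715346,  0.30589217],
       [-0.99996427, -0.00692677, -0.00484514,  0.03145636],
       [-0.00587341,  0.15711839,  0.98756231,  1.38831886],
       [ 0.        ,  0.        ,  0.        ,  1.        ]])}
wrist {'fx': 309.70691628693146, 'fy': 309.70691628693146, 'cx': 321.56231119569014, 'cy': 201.67016091816234, 'cam_to_world': array([[ 0.30910647, -0.90584379, -0.28965534,  0.12635011],
       [ 0.95102362,  0.29355694,  0.09684208,  0.64208858],
       [-0.00269346, -0.30540359,  0.95221919,  0.37305278],
       [ 0.        ,  0.        ,  0.        ,  1.        ]])}
```

View pics/top0.png

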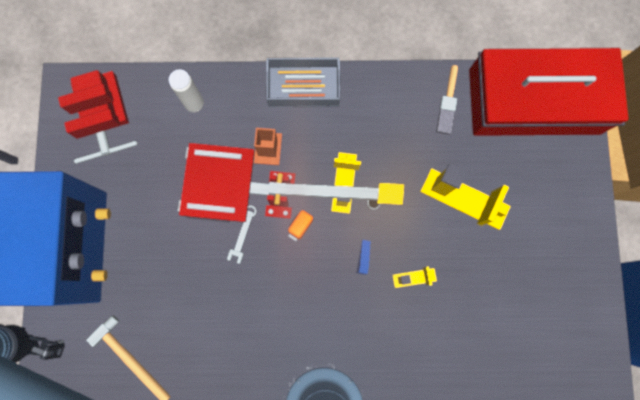

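View pics/side0.png

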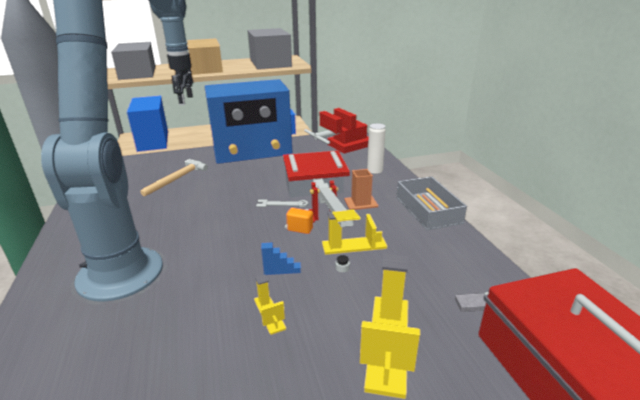

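View pics/wrist0.png

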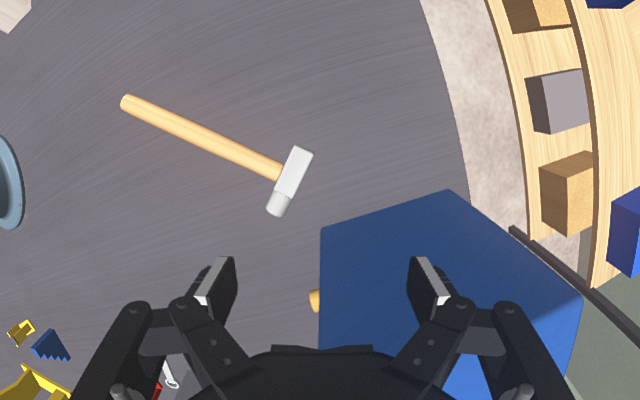

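Top view: the candidates for the prop are the small one (415,277), the one under the lever (345,182), and the large one (465,198). I choose the one under the lever because it is the middle size. Next I'll take close crops to check it.

Run:
```python
import cv2
a=cv2.imread("pics/top0.png")[120:260,170:450]
cv2.imwrite("pics/topc.png",cv2.resize(a,(800,400),interpolation=cv2.INTER_CUBIC))
a=cv2.imread("pics/side0.png")[140:290,240:420]
cv2.imwrite("pics/sidec.png",cv2.resize(a,(720,600),interpolation=cv2.INTER_CUBIC))
```

```text
(no output)
```

View pics/topc.png

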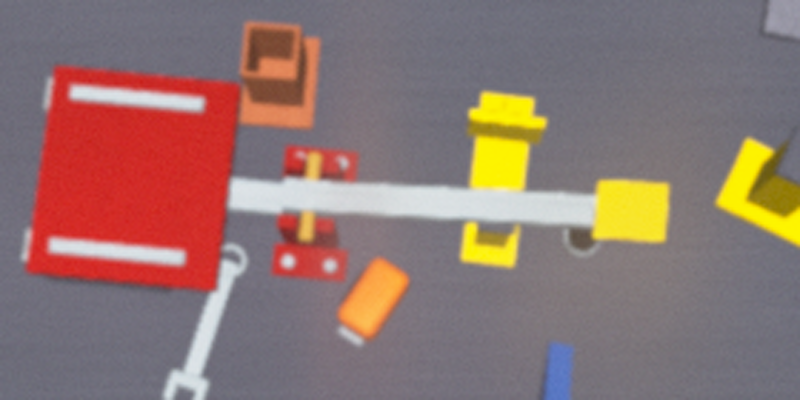

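View pics/sidec.png

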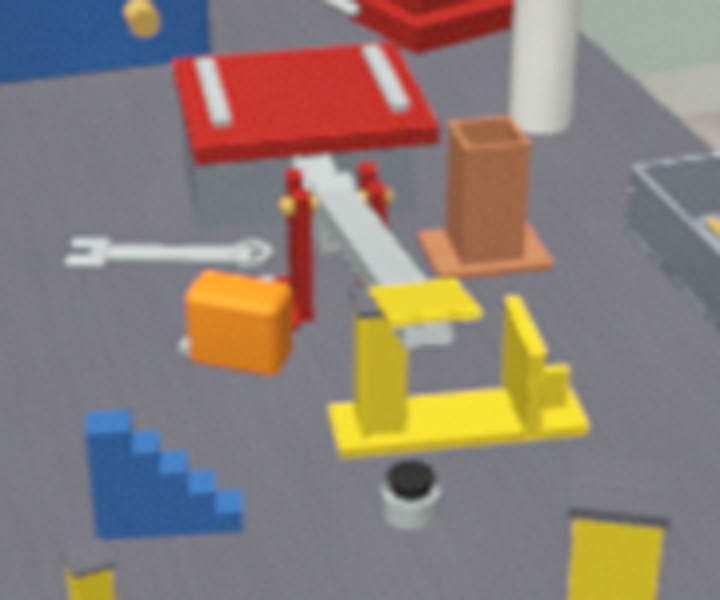

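```bash
cat > h.py <<'E'
import numpy as np
from bench import arm
def bp(n,u,v,z):
    p=arm.camera_params(n);T=p["cam_to_world"]
    d=T[:3,:3]@np.array([(u-p["cx"])/p["fx"],-(v-p["cy"])/p["fy"],-1.])
    o=T[:3,3];return o+d*(z-o[2])/d[2]
def proj(n,P):
    p=arm.camera_params(n);T=p["cam_to_world"]
    c=T[:3,:3].T@(np.array(P)-T[:3,3]);return np.array([p["cx"]+p["fx"]*c[0]/-c[2],p["cy"]-p["fy"]*c[1]/-c[2]])
E
python3 - <<'E'
from h import *
np.set_printoptions(precision=4,suppress=True)
t=lambda u,v,z:bp("top",170+u/2.857,120+v/2.857,z)
s=lambda u,v,z:bp("side",240+u/4,140+v/4,z)
print("pad",t(632,211,.175),"side",s(427,299,.175))
print("pin",t(316,153,.085),t(306,242,.085), s(290,206,.085),s(388,196,.085))
print("stop",s(410,480,.03))
print("footnear",t(460,262,.008),t(515,267,.008)); print("footfar",t(481,92,.008),t(535,97,.008))
print("foot side",s(340,447,.008),s(330,405,.008),s(588,425,.008))
print("plate bot",t(471,131,.008),t(543,138,.008),"top",t(470,112,.075),t(546,118,.075))
print("uptop side",s(352,308,.105)); 
print("coupon",t(312,127,0),t(319,39,0),"tape",t(375,300,.06))
E
```

```text
pad [ 0.5268 -0.1621  0.175 ] side [ 0.5268 -0.1764  0.175 ]
pin [0.5988 0.1088 0.085 ] [0.5169 0.1176 0.085 ] [0.525  0.1123 0.085 ] [0.597  0.1058 0.085 ]
stop [ 0.5286 -0.1486  0.03  ]
footnear [ 0.5091 -0.0238  0.008 ] [ 0.5039 -0.076   0.008 ]
footfar [ 0.6753 -0.0463  0.008 ] [ 0.6699 -0.0985  0.008 ]
foot side [ 0.5059 -0.0759  0.008 ] [ 0.5129 -0.0289  0.008 ] [ 0.6684 -0.1     0.008 ]
plate bot [ 0.6367 -0.0361  0.008 ] [ 0.6292 -0.1053  0.008 ] top [ 0.6385 -0.0322  0.075 ] [ 0.6323 -0.1019  0.075 ]
uptop side [ 0.5176 -0.0651  0.105 ]
coupon [0.6437 0.1178 0.    ] [0.7322 0.1112 0.    ] tape [0.467  0.0562 0.06  ]
```

```bash
cat >> h.py <<'E'
from scipy.spatial.transform import Rotation as R
import sys
def goal(pos,yaw,roll=np.pi,pitch=0.):
    s=arm.sense();R0=R.from_euler('xyz',s["tcp_rot"]);R1=R.from_euler('xyz',[roll,pitch,yaw])
    d=R0.inv().apply(np.array(pos)-s["tool_pos"])/.5
    r=(R0.inv()*R1).as_rotvec()/(np.pi/2)
    print("shift",d.round(4),"turn",r.round(4),"t",s["t"],"pos",s["tool_pos"].round(4),"rot",s["tcp_rot"].round(3),"F",s["force"].round(1),"w",round(s["width"],4),"q",s["joint_positions"].round(2))
E
python3 -m creep '[[-0.1,-0.08,-0.12,0,0,0.12,1],[-0.2,-0.17,-0.12,0,0,0.24,1],[-0.3,-0.26,-0.12,0,0,0.36,1],[-0.4,-0.35,-0.12,0,0,0.48,1],[-0.5,-0.43,-0.12,0,0,0.6,1],[-0.6,-0.52,-0.12,0,0,0.72,1],[-0.6,-0.52,-0.12,0,0,0.84,1],[-0.6,-0.52,-0.12,0,0,0.94,1]]'
python3 -c "
from h import *
goal([0.60,-0.063,0.29],-0.134)"
```

```text
t: 1.15
tool_pos: [0.4081, 0.2736, 0.3023]
tcp_rot: [3.141, 0.001, 1.337]
force: [-0.2, 0.3, -0.5]
width: -0.0001
shift [-0.5658  0.5295  0.025 ] turn [4.000e-04 1.000e-04 9.363e-01] t 1.15 pos [0.4081 0.2736 0.3023] rot [3.141e+00 1.000e-03 1.337e+00] F [-0.2  0.3 -0.5] w -0.0001 q [-1.07  0.02  0.4   1.91 -0.01  1.21 -0.9 ]
```

```bash
python3 -m creep '[[-0.1,0.09,0,0,0,0.12,1],[-0.2,0.18,0,0,0,0.24,1],[-0.3,0.27,0,0,0,0.36,1],[-0.4,0.36,0,0,0,0.48,1],[-0.5,0.45,0.02,0,0,0.6,1],[-0.566,0.53,0.025,0,0,0.72,1],[-0.566,0.53,0.025,0,0,0.84,1],[-0.566,0.53,0.025,0,0,0.936,1]]'
python3 -c "
from h import *
import cv2
goal([0.60,-0.063,0.041],-0.134)
for n in('wrist','top'): cv2.imwrite(f'pics/{n}1.png',arm.capture(n)[:,:,::-1])"
```

```text
t: 2.15
tool_pos: [0.6028, -0.0582, 0.2891]
tcp_rot: [3.14, 0.001, -0.129]
force: [-0.2, -0.2, -0.3]
width: -0.0001
shift [-0.0039  0.0091  0.4963] turn [0.0013 0.0005 0.0035] t 2.15 pos [ 0.6028 -0.0582  0.2891] rot [ 3.14e+00  1.00e-03 -1.29e-01] F [-0.2 -0.2 -0.3] w -0.0001 q [-0.65  0.34  0.84  1.69 -0.27  1.24 -1.44]
```

View pics/wrist1.png

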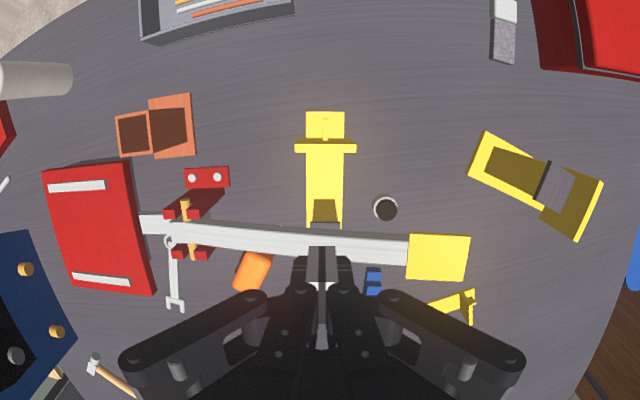

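View pics/top1.png

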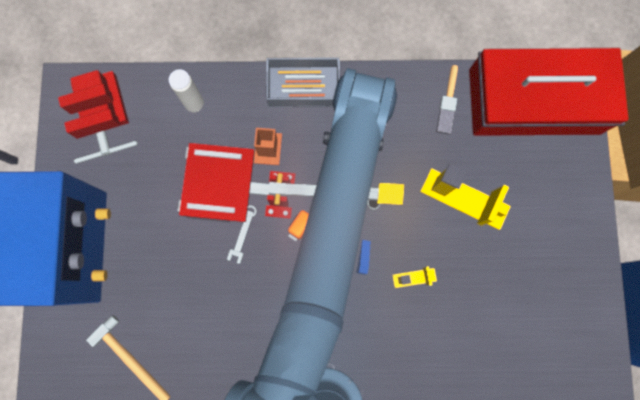

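The wrist view shows the prop's plate at (294–356,148), its upright at (325,213), the stop at (385,208), and the fingertips at (322,250) in line with the plate. I'll check these points with the fisheye model.

```bash
cat >> h.py <<'E'
def wp(u,v,z):
    p=arm.camera_params("wrist");T=p["cam_to_world"]
    x=(u-p["cx"])/p["fx"];y=(v-p["cy"])/p["fy"];r=np.hypot(x,y)
    d=T[:3,:3]@np.array([x/r*np.sin(r),-y/r*np.sin(r),-np.cos(r)])
    o=T[:3,3];return (o+d*(z-o[2])/d[2]).round(4)
E
python3 - <<'E'
from h import *
for n,u,v,z in[("stop",385,208,.03),("plate top L",294,152,.075),("plate top R",356,152,.075),("foot far",306,112,.008),("foot far R",344,112,.008),("lever R edge at prop top",325,232,.135),("pad",438,257,.175),("pinR",186,200,.085),("pinL",193,258,.085)]: print(n,wp(u,v,z))
E
```

```text
stop [ 0.5361 -0.1346  0.03  ]
plate top L [ 0.6321 -0.0282  0.075 ]
plate top R [ 0.6237 -0.0978  0.075 ]
foot far [ 0.674  -0.0441  0.008 ]
foot far R [ 0.6681 -0.0938  0.008 ]
lever R edge at prop top [ 0.5569 -0.0539  0.135 ]
pad [ 0.5341 -0.1584  0.175 ]
pinR [0.595 0.111 0.085]
pinL [0.5165 0.1237 0.085 ]
```

```bash
python3 -m creep '[[0.003,0.004,0.1,0,0,0,1],[0.003,0.004,0.2,0,0,0,1],[0.003,0.004,0.29,0,0,0,1],[0.003,0.004,0.37,0,0,0,1],[0.003,0.004,0.44,0,0,0,1],[0.003,0.004,0.488,0,0,0,1],[0.003,0.004,0.488,0,0,0,1]]'
python3 -c "
from h import *
import cv2
goal([0.605,-0.062,0.043],-0.134)
for n in('wrist','side'): cv2.imwrite(f'pics/{n}2.png',arm.capture(n)[:,:,::-1])"
```

```text
t: 3.12
tool_pos: [0.6018, -0.0565, 0.0435]
tcp_rot: [-3.141, 0.005, -0.116]
force: [0.0, 0.8, 0.5]
width: 0.0003
shift [0.0077 0.0102 0.0011] turn [-0.0001  0.0034  0.0117] t 3.125 pos [ 0.6018 -0.0565  0.0435] rot [-3.141  0.005 -0.116] F [0.  0.8 0.5] w 0.0003 q [-0.49  0.64  0.66  1.86 -0.52  0.83 -1.25]
```

View pics/wrist2.png

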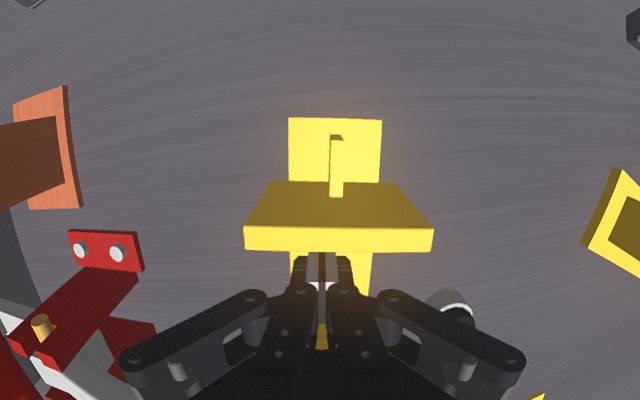

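View pics/side2.png

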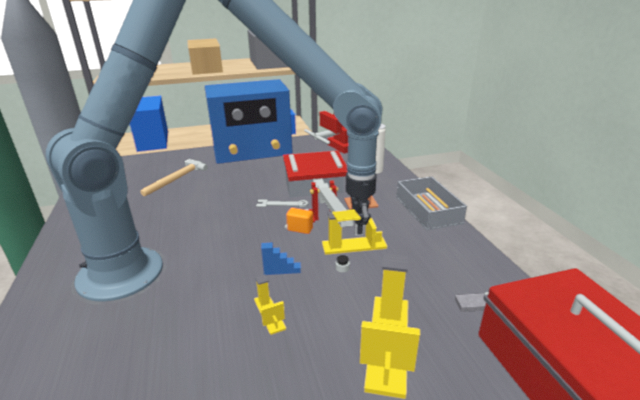

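```bash
python3 -m creep '[[0.008,0.012,0,0,0,0.01,1],[0.02,0.012,0,0,0,0.01,1],[0.035,0.013,0,0,0,0.01,1],[0.05,0.013,0,0,0,0.01,1],[0.065,0.013,0,0,0,0.01,1],[0.08,0.013,0,0,0,0.01,1],[0.095,0.014,0,0,0,0.01,1],[0.11,0.014,0,0,0,0.01,1]]'
python3 -c "
from h import *
import cv2
goal([0.605,-0.062,0.043],-0.134)
for n in('wrist','side'): cv2.imwrite(f'pics/{n}3.png',arm.capture(n)[:,:,::-1])"
```

```text
t: 4.22
tool_pos: [0.6583, -0.0712, 0.0455]
tcp_rot: [3.141, 0.0, -0.135]
force: [-2.8, 0.5, -0.1]
width: 0.0002
shift [-0.1081 -0.0038  0.0049] turn [ 0.0001  0.     -0.0003] t 4.225 pos [ 0.6583 -0.0712  0.0455] rot [ 3.141  0.    -0.135] F [-2.8  0.5 -0.1] w 0.0002 q [-0.43  0.72  0.65  1.71 -0.54  0.89 -1.26]
```

View pics/wrist3.png

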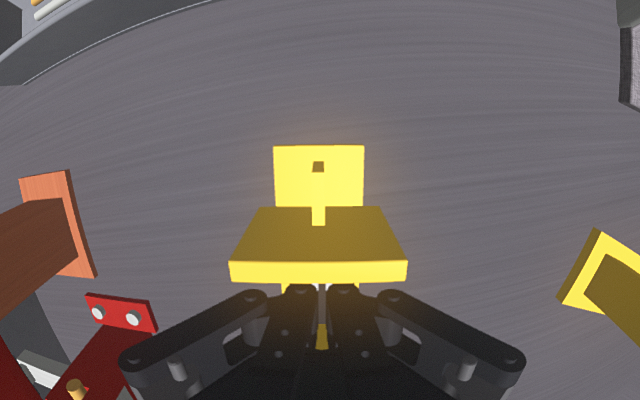

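View pics/side3.png

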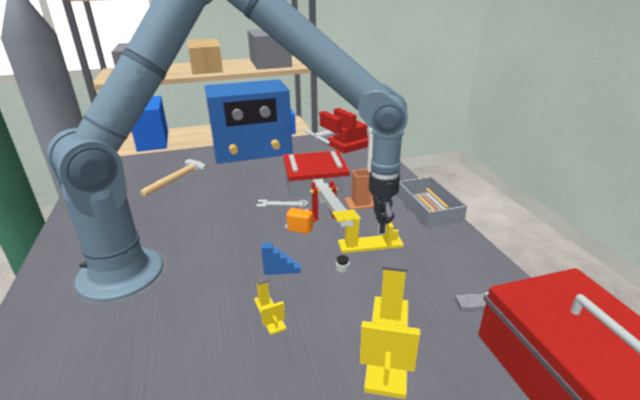

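```bash
python3 - <<'E'
from h import *
print(wp(274,146,.008),wp(363,146,.008))
E
python3 -m creep '[[0.015,0,0,0,0,0,1],[0.03,0,0,0,0,0,1],[0.045,0,0,0,0,0,1],[0.06,0,0,0,0,0,1],[0.072,0,0,0,0,0,1],[0.072,0,0,0,0,0,1],[0.072,0,0,0,0,0,1]]'
python3 - <<'E'
from h import *
import cv2
goal([0.605,-0.062,0.043],-0.134)
for n in('wrist','side','top'): cv2.imwrite(f'pics/{n}4.png',arm.capture(n)[:,:,::-1])
a=cv2.imread("pics/side4.png")[140:290,240:420]
cv2.imwrite("pics/side4c.png",cv2.resize(a,(720,600),interpolation=cv2.INTER_CUBIC))
E
```

```text
[ 0.7192 -0.0526  0.008 ] [ 0.7125 -0.1015  0.008 ]
t: 5.2
tool_pos: [0.6949, -0.0761, 0.0463]
tcp_rot: [3.141, -0.003, -0.134]
force: [0.7, 0.6, 0.1]
width: -0.0
shift [-0.182  -0.0038  0.0059] turn [ 0.0002 -0.0021 -0.0003] t 5.2 pos [ 0.6949 -0.0761  0.0463] rot [ 3.141e+00 -3.000e-03 -1.340e-01] F [0.7 0.6 0.1] w -0.0 q [-0.4   0.78  0.64  1.61 -0.55  0.93 -1.27]
```

View pics/side4c.png

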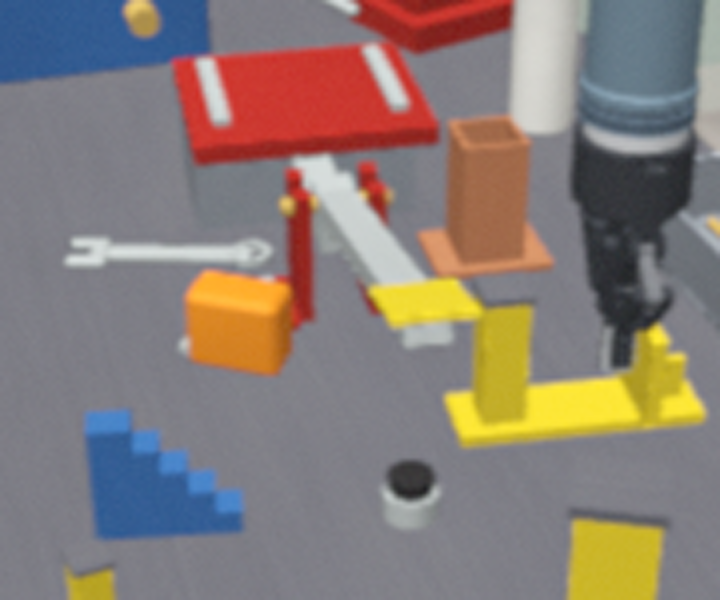

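View pics/wrist4.png

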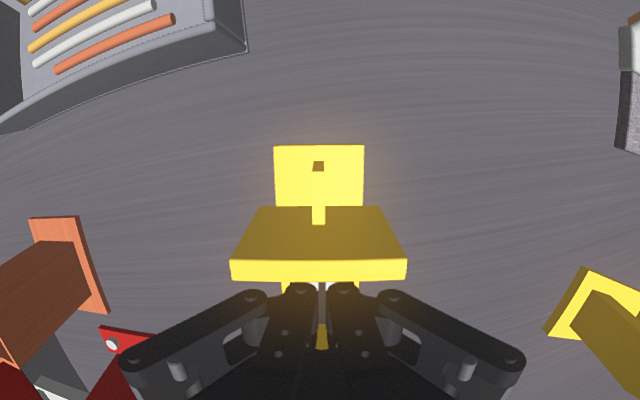

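The prop is standing about 80 mm out. Its upright's inner face is at x≈0.60 and the lever's edge at x≈0.557. Now I'll back off, lift and go above the pad.

```bash
python3 -m creep '[[-0.012,0,0,0,0,0,1],[-0.014,0,-0.03,0,0,0,1],[-0.014,0,-0.13,0,0,0,1],[-0.014,0,-0.24,0,0,0,1],[-0.014,0,-0.36,0,0,0,1],[-0.014,0,-0.42,0,0,0,1],[-0.014,0,-0.42,0,0,0,1]]'
python3 - <<'E'
from h import *
goal([0.530,-0.162,0.225],-0.11)
E
```

```text
t: 6.22
tool_pos: [0.6886, -0.0763, 0.2612]
tcp_rot: [-3.141, -0.009, -0.135]
force: [-0.3, 0.4, 0.2]
width: -0.0004
shift [-0.2919  0.2128  0.0696] turn [-0.0005 -0.0057 -0.0161] t 6.225 pos [ 0.6886 -0.0763  0.2612] rot [-3.141 -0.009 -0.135] F [-0.3  0.4  0.2] w -0.0004 q [-0.49  0.54  0.78  1.5  -0.4   1.25 -1.37]
```

```bash
python3 -m creep '[[-0.08,0.06,0,0,0,0,1],[-0.16,0.12,0,0,0,0,1],[-0.24,0.18,0.02,0,0,0,1],[-0.292,0.213,0.05,0,0,0,1],[-0.292,0.213,0.07,0,-0.005,-0.016,1],[-0.292,0.213,0.07,0,-0.005,-0.016,1]]'
python3 - <<'E'
from h import *
import cv2
goal([0.530,-0.163,0.186],-0.11)
for n in('wrist','side','top'): cv2.imwrite(f'pics/{n}5.png',arm.capture(n)[:,:,::-1])
a=cv2.imread("pics/side5.png")[140:290,240:420]
cv2.imwrite("pics/side5c.png",cv2.resize(a,(720,600),interpolation=cv2.INTER_CUBIC))
E
```

```text
t: 6.98
tool_pos: [0.5273, -0.1598, 0.2195]
tcp_rot: [-3.141, 0.01, -0.109]
force: [-0.0, 0.5, 0.1]
width: 0.0001
shift [0.0067 0.0058 0.067 ] turn [-0.0004  0.0063  0.0009] t 6.975 pos [ 0.5273 -0.1598  0.2195] rot [-3.141  0.01  -0.109] F [-0.   0.5  0.1] w 0.0001 q [-0.51  0.3   0.86  1.89 -0.26  1.08 -1.23]
```

View pics/side5c.png

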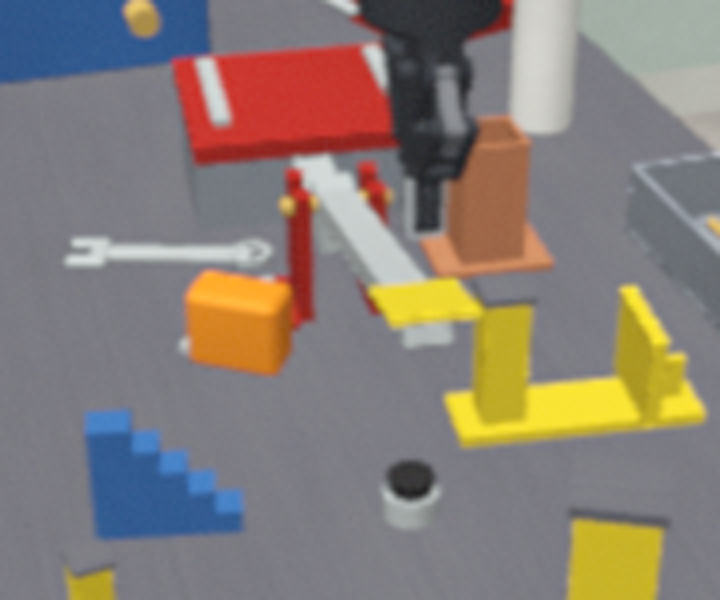

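View pics/wrist5.png

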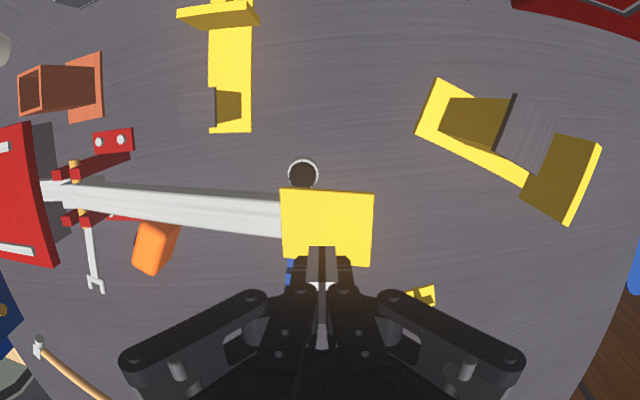

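The fingers are above the pad and the prop stands clear. I'll measure the pad's centre again in this wrist view, at about (327,227).

Run:
```python
from h import *
import cv2
print([wp(*a) for a in[(281,188,.167),(374,195,.183),(370,266,.183),(327,227,.175)]])
from h import proj
print(proj("side",[.5273,-.1598,.2085]), (427/4+240,237/4+140))
```

```text
[array([ 0.559 , -0.1377,  0.167 ]), array([ 0.5534, -0.1931,  0.183 ]), array([ 0.5066, -0.1884,  0.183 ]), array([ 0.5331, -0.1638,  0.175 ])]
[344.74213224 197.84984534] (346.75, 199.25)
```

```bash
python3 -m creep '[[0.007,0.006,0.03,0,0.006,0,1],[0.007,0.006,0.055,0,0.006,0,1],[0.007,0.006,0.07,0,0.006,0,1],[0.007,0.01,0.09,0,0.006,0,1],[0.007,0.013,0.11,0,0.006,0,1],[0.007,0.017,0.13,0,0.006,0,1],[0.007,0.02,0.15,0,0.006,0,1],[0.007,0.024,0.17,0,0.006,0,1]]'
python3 - <<'E'
from h import *
import cv2
goal([0.529,-0.174,0.064],-0.11)
for n in('wrist','side'): cv2.imwrite(f'pics/{n}6.png',arm.capture(n)[:,:,::-1])
a=cv2.imread("pics/side6.png")[140:290,240:420]
cv2.imwrite("pics/side6c.png",cv2.resize(a,(720,600),interpolation=cv2.INTER_CUBIC))
E
```

```text
t: 8.12
tool_pos: [0.5302, -0.1753, 0.1368]
tcp_rot: [3.14, -0.005, -0.111]
force: [-0.9, -0.2, 5.6]
width: -0.0
shift [-0.0033 -0.0025  0.1456] turn [ 0.0011 -0.003  -0.0004] t 8.125 pos [ 0.5302 -0.1753  0.1368] rot [ 3.14  -0.005 -0.111] F [-0.9 -0.2  5.6] w -0.0 q [-0.42  0.43  0.8   1.94 -0.38  0.92 -1.11]
```

View pics/side6c.png

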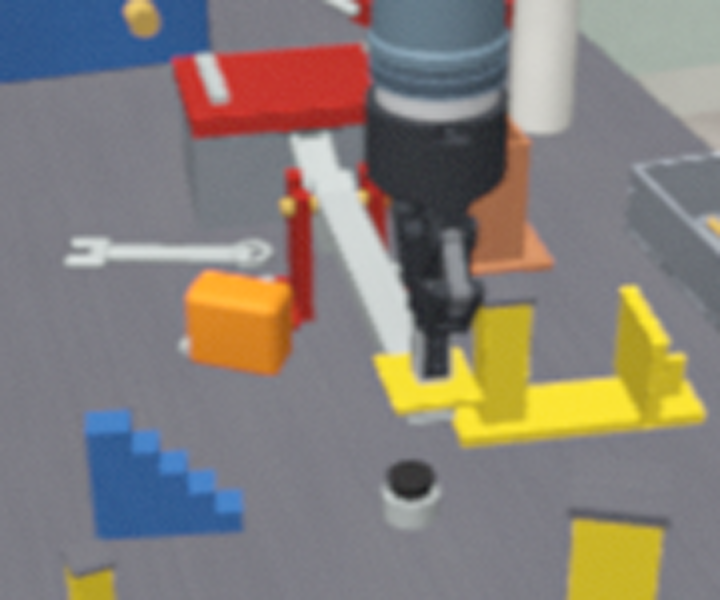

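View pics/wrist6.png

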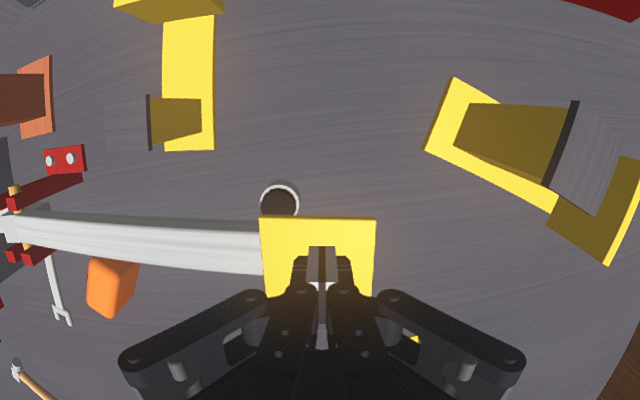

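The pad is going down under the fingers with 5.6 N, the hatch is lifting and the pin is in its saddle. I'll continue.

```bash
python3 -m creep '[[0,0,0.02,0,0,0,1],[0,0.002,0.04,0,0,0,1],[0,0.002,0.06,0,0,0,1],[0,0.002,0.08,0,0,0,1],[0,0,0.10,0,0,0,1],[0,0,0.115,0,0,0,1],[0,-0.002,0.13,0,0,0,1],[0,-0.002,0.143,0,0,0,1]]'
python3 - <<'E'
from h import *
goal([0.529,-0.174,0.064],-0.11)
E
```

```text
t: 9.22
tool_pos: [0.5298, -0.1757, 0.0653]
tcp_rot: [3.138, -0.005, -0.112]
force: [-0.7, -4.2, 5.5]
width: 0.0
shift [-0.002  -0.0032  0.0026] turn [ 0.0025 -0.0029 -0.001 ] t 9.225 pos [ 0.5298 -0.1757  0.0653] rot [ 3.138 -0.005 -0.112] F [-0.7 -4.2  5.5] w 0.0 q [-0.34  0.54  0.72  1.98 -0.48  0.8  -1.03]
```

```bash
python3 -m creep '[[0,0,0.008,0,0,0,1],[0,0,0.014,0,0,0,1],[0,0,0.02,0,0,0,1],[0,0,0.02,0,0,0,1]]'
python3 - <<'E'
from h import *
import cv2
goal([0.529,-0.174,0.064],-0.11)
for n in('wrist','side'): cv2.imwrite(f'pics/{n}7.png',arm.capture(n)[:,:,::-1])
a=cv2.imread("pics/side7.png")[140:290,240:420]
cv2.imwrite("pics/side7c.png",cv2.resize(a,(720,600),interpolation=cv2.INTER_CUBIC))
E
```

```text
t: 9.72
tool_pos: [0.5302, -0.1757, 0.0629]
tcp_rot: [-3.137, -0.002, -0.113]
force: [-18.2, 3.0, 55.9]
width: 0.0005
shift [-0.0028 -0.0032 -0.0023] turn [-0.003  -0.0015 -0.0018] t 9.725 pos [ 0.5302 -0.1757  0.0629] rot [-3.137e+00 -2.000e-03 -1.130e-01] F [-18.2   3.   55.9] w 0.0005 q [-0.33  0.54  0.71  1.97 -0.5   0.8  -1.02]
```

View pics/side7c.png

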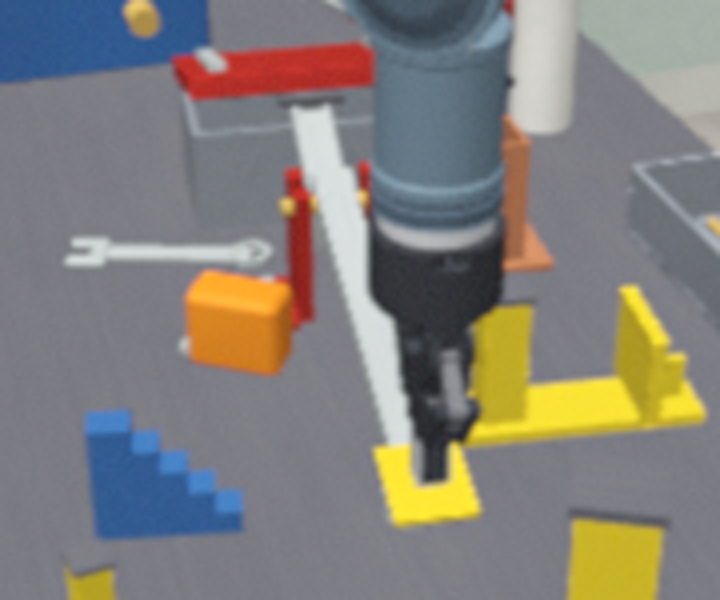

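View pics/wrist7.png

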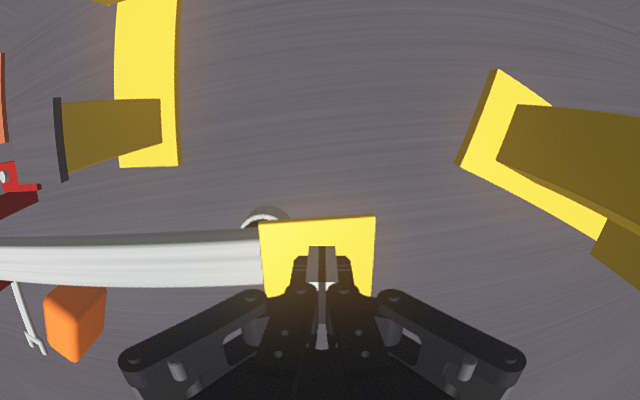

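The force jumped to 56 N, so the lever is on the stop. I'll ease off to a moderate hold.

```bash
python3 -m creep '[[0,0,-0.004,0,0,0,1],[0,0,-0.006,0,0,0,1],[0,0,-0.006,0,0,0,1],[0,0,-0.006,0,0,0,1]]'
python3 - <<'E'
from h import *
import cv2
goal([0.529,-0.174,0.064],-0.11)
for n in('wrist','side','top'): cv2.imwrite(f'pics/{n}8.png',arm.capture(n)[:,:,::-1])
a=cv2.imread("pics/side8.png")[140:290,240:420]
cv2.imwrite("pics/side8c.png",cv2.resize(a,(720,600),interpolation=cv2.INTER_CUBIC))
goal([0.529,-0.174,0.064],-0.11)
E
```

```text
t: 10.32
tool_pos: [0.5301, -0.1757, 0.0633]
tcp_rot: [-3.14, -0.004, -0.112]
force: [-10.8, 0.7, 37.8]
width: 0.0001
shift [-0.0026 -0.0032 -0.0014] turn [-0.001  -0.0023 -0.0014] t 10.325 pos [ 0.5301 -0.1757  0.0633] rot [-3.14  -0.004 -0.112] F [-10.8   0.7  37.8] w 0.0001 q [-0.34  0.54  0.71  1.98 -0.49  0.8  -1.03]
shift [-0.0026 -0.0032 -0.0014] turn [-0.001  -0.0022 -0.0015] t 10.475 pos [ 0.5301 -0.1758  0.0633] rot [-3.14  -0.004 -0.112] F [-11.    0.5  39.1] w -0.0003 q [-0.34  0.54  0.71  1.98 -0.49  0.8  -1.03]
```

View pics/side8c.png

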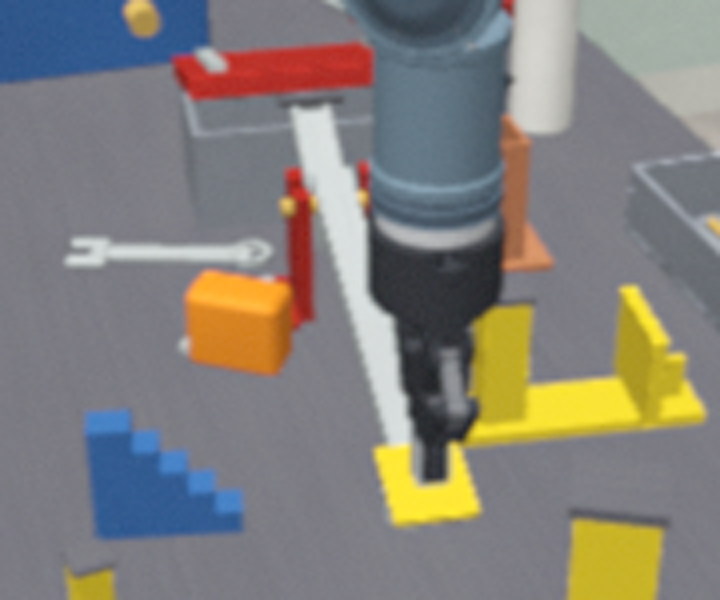

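View pics/top8.png

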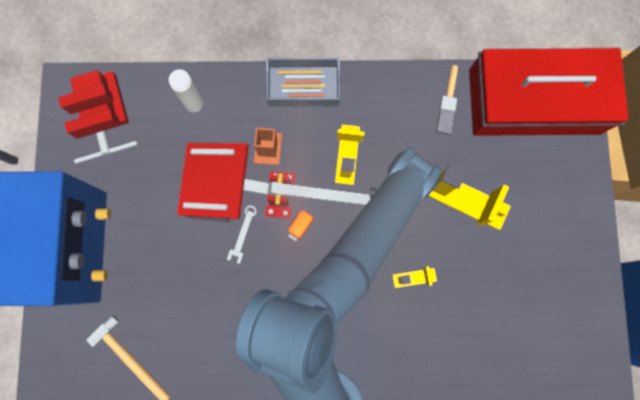

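```bash
python3 -m creep '[[0,0,-0.003,0,0,0,1],[0,0,-0.003,0,0,0,1],[0,0,-0.003,0,0,0,1],[0,0,-0.003,0,0,0,1]]'
python3 - <<'E'
from h import *
goal([0.529,-0.174,0.064],-0.11)
s=arm.sense()
if 15<s["force"][2]<40: print(arm.hand_in())
E
```

```text
t: 10.98
tool_pos: [0.5301, -0.1757, 0.0635]
tcp_rot: [-3.142, -0.004, -0.112]
force: [-9.4, -1.0, 29.7]
width: -0.0002
shift [-0.0025 -0.0032 -0.001 ] turn [-0.     -0.0024 -0.0013] t 10.975 pos [ 0.5301 -0.1757  0.0635] rot [-3.142 -0.004 -0.112] F [-9.4 -1.  29.7] w -0.0002 q [-0.34  0.54  0.71  1.98 -0.49  0.8  -1.03]
the job is handed in; nothing more can be done
None
```

I pushed the middle-sized prop about 80 mm out along the bench with the closed fingers. It is still standing, and its upright is about 40 mm clear of the lever's edge. I then pressed the lever's yellow pad down onto the rubber stop with the fingertips and handed the job in at 11 s while still holding it there.

- **On the stop:** the upward force on the fingers jumped from 5.5 N to 56 N over the last 2 mm. I eased it to a steady 30 N with the fingertips at about 52 mm, against about 53 mm expected when fully down.
- **Pictures:** the last ones, taken just before the final small ease-off, show the hatch raised and the pin in its saddle. The prop is upright, and the tape, wrench and copper tube look unmoved.
- **Small disagreements:** the stop's position differed by about 15 mm between the side and wrist cameras, and I used the mean for the lever's direction. About 9 N of sideways force was left on the fingertips at the end. I did not measure the hatch angle.

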